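# Open a label printer for a roll change

## Robot

A 6-joint arm with a two-finger parallel gripper is mounted at the origin on a cart in front of the work surface, level with it; the furniture and walls round the work are solid. World frame = base frame: x ahead of the robot, y to its left, z up, the work surface at z = 0. Lengths are in m, angles in rad, forces in N, time in s.
With the tool pointing down it reaches from about 0.3 to 0.875 m from the base axis. Payload 6.4 kg.
Tool frame: the origin (TCP) lies midway between the tips of the shut fingers; the grasp point (between the pads) lies 19 mm behind it; z points along the fingers, y is the line along which they close (so a half turn about z gives the same grasp; the last joint's range is limited). The gripper opens to 85 mm and grips with 20 to 120 N. Pads are 22 mm wide; open, the fingers measure 114 mm over their backs; the gripper's body (76 mm by 85 mm) begins 54 mm behind the grasp point. The pads swing forward as they close: fully open they stand 13 mm farther back than shut.
Start: joints at [-1.497, 0.181, 1.607, -0, 1.354, -0.206], TCP at [0.159, -0.553, 0.231] pointing down, gripper open.
Joint ranges: [-2.99, 2.99], [-0.89, 2.07], [0.3, 2.58], [-1.14, 4.28], [0, 2.63], [-3.12, 3.12]. Speed limits (rad/s): [2.57, 2.57, 3.01, 3.14, 3.14, 3.14].

## Interface

Orientations are given as a unit quaternion [w, x, y, z].
In Python, from bench import sensors, vision, ctrl gives the robot as it stands.
- The arm moves only by the tool carry_out, never from a script. Its argument "deltas" is text: rows parted by semicolons, each of 7 numbers parted by spaces: the shift along the tool's x, y, z in mm, then the turn, a rotation vector about the tool's x, y, z in rad, then the closure, from 0 (fully open) to 1 (shut). In form: tx ty tz ax ay az claw; .... A call has 1 to 12 rows; each row is the pose to reach, as a shift and turn from the pose commanded when the call began, along the tool's axes at that moment; what a row does not reach only later rows make up. A row lasts 1/8 s, in which the tool goes at most 62.5 mm and 10.7 degrees, less where a joint would pass 70% of its speed; a pose out of reach is approached as far as the arm can. A call with a gripper value outside its range is refused whole. The fingers move at their own pace and stop on an object; the grip force is fixed at half the most. Time passes only in rows, so rows that repeat a pose let the fingers close. It gives the time, the measured TCP pose, the force, the opening and the grip force at its end, in the units of the state.
- sensors.get_obs(): the state, without advancing time (a new reading comes with each control period).
- vision.camera(name): name is "scene" or "top"; returns the picture (400x640x3 uint8, blue, green, red); there is no depth.
- vision.camera_model(name): a dict with "K" (3x3 intrinsics, pixels), "extrinsics" (4x4, takes a point from world to camera coordinates). Camera axes: x right, y down, z forward; pixel columns grow to the right and rows downward; lengths in m; the calibration is good to about 2 mm. A picture is of the moment at which its call begins. camera_model takes no time and is no camera call.
- ctrl.hand_in(): hands the job in; it is judged then, once.
The state is a dict: "time_s": time; "q": joint angles; "dq": joint speeds; "joint_efforts": joint torques, N m; "eef_pos": TCP position; "eef_rot": TCP orientation; "wrist_force": force on the tool from outside, world axes, zero at the start; "torque": the same for the moment, N m; "opening": opening from 0.0 (shut) to 1.0 (fully open); "grasp_force": force on a finger pad.
Only numpy, scipy, OpenCV 4.12 (cv2) and the standard library are available. Lean on these libraries where they do the work, as an engineer would, in place of code of your own. Each camera call takes 0.05 s, during which the arm holds its last target. There are 200 camera calls.

## Task

The desktop label printer's roll is nearly used up: get the printer ready for a roll change. Press its release tab so that the cover springs ajar by itself, push the cover right back until it stays fully open, then push the roll guide sideways away from the roll as far as it goes. Do not press the feed button, leave the old roll lying in the printer, do not disturb the other things on the desk, and finish clear of everything.

Things in the scene. Friction and masses are not known exactly. Their poses are not given: they have to be found in the camera images.
- printer: Desktop label printer, light grey, dark base, fixed: 204 mm long (x -110 to +94), 150 wide, 111 tall when closed. Origin: centre line, underside. x runs from its front to its back, y to its left, z up. Front deck 80 mm high with tab and feed button; behind it, under the cover, the roll bay: inside x -58 to +89, y -71 to +71, floor 14 mm, side walls to 80, front wall to 66, back wall to 78 mm.
- tab_pad (a point): Centre of the release tab's pad: dark, ribbed, 38 mm (x) by 40 mm (y), mid front deck, 5 mm proud; 83 mm above the desk, 96 mm before the printer's origin. Press it straight down from above, best a little before its centre. From 25 mm behind this point a hook stands up to 92 mm and holds the cover; the cover's front is 36 mm behind.
- tab (a joint): Angle of the release tab, a rocker on a crosswise pivot 28 mm behind tab_pad and 7 mm below it. 0 at rest, 0.36 fully pressed (the pad tilts, its front going down, 10 mm down at tab_pad); springs back. Lets the cover go at about 0.2, 6 mm down. Push needed: about 2 N at first, 3 to 5 N at full travel.
- cover_angle (a joint): Cover angle: 0 closed and latched (cannot be lifted), about 0.4 sprung ajar, 1.90 fully open at its stop, front edge up and back. Left alone below about 1.3 it sinks back to ajar; beyond that it falls open by itself, damped. Needs under 2 N at its edge.
- cover_edge (a point): Middle of the cover's lower front edge, moves with it: 149.5 mm from the hinge axis, level with the hinge when closed. Ajar, it stands about 140 mm above the desk, and fingers can push it back from in front.
- guide (a joint): Travel of the roll guide in m along the printer's -y (to its right). 0 to 0.01 at the start, close beside the roll; 0.045 at its outer stop. Stays where it is left; friction 1 to 2 N.
- guide_face (a point): Point on the roll guide's roll-side face, 83 mm above the desk, moves with it. The guide is an upright dark arch-topped plate, 4 mm thick (from this face to the printer's right), 52 mm wide (x), top at 96 mm; the face is free to push above the roll. A like plate at the bay's left end is fixed; the guide's path to the right is clear.
- label_roll: Nearly used label roll, 48 mm diameter, 50 mm wide, white, brown core; lies loose crosswise on two rollers in the roll bay, left of the guide, under the cover. Origin: its centre, 44 mm above the desk (top at 68 mm). Its y is the roll's axis. Stays in place.
- feed (a joint): Travel of the feed button in m, 0 at rest, 0.0035 fully pressed. Not to be pressed.
- feed_top (a point): Centre of the top of the feed button: round, dark, 15 mm across, on the front deck 48 mm to the printer's left of its centre line, 76 mm before its origin, 83 mm above the desk.
- spare_roll: New full label roll, 76 mm diameter, 50 mm high, standing on end beside the printer. Origin: centre of underside. Leave alone.
- stapler: Black stapler, 34x131x46 mm, origin under its centre, long along its y. Leave alone.
- notes: Pad of sticky notes, 76x76x12 mm, origin under its centre. Leave alone.
- cup: White cup, 72 mm diameter, 83 mm high, origin under its centre. Leave alone.
- marker: Black marker pen, 17x135x18 mm, origin under its centre. Leave alone.
- eraser: Eraser, 23x52x13 mm, origin under its centre. Leave alone.
- calculator: Desk calculator, 150x105x29 mm, origin under its centre. Leave alone.
- cover: The cover: hollow light grey shell, 150 mm wide, 28 mm deep, open below. Origin on its hinge axis (along y), on the printer's centre line, 88 mm behind the printer's origin and 82 mm up. Closed, its axes are parallel to the printer's and it reaches 150 mm forward (-x) of the origin.
- monitor_left: Black monitor behind and left of the printer, fixed. Its screen hangs 232 to 563 mm above the desk, 50 mm thick, from its near left end at about world x 0.58, y 0.07 back to x 0.94, y -0.35. Not part of the job: keep the arm clear of it, also on the way in from the left.

How it is judged:
On the way, in this order (a step that is already met when the one before it is completed fails the run):
1. the tab has been pressed and the cover has sprung ajar by itself, with no finger on it (value of joint cover_angle between 0.25 and 0.8 rad and contact force between the fingers and cover below 0.3 N), for 0.2 s.
2. the cover has been pushed fully open (value of joint cover_angle above 1.78 rad), for 0.2 s.
3. the roll guide has been pushed out to its stop (value of joint guide above 0.041 m), for 0.2 s.
At the end, for the whole second after the job is handed in: The cover stands at more than 1.78 rad (stop at 1.90), the guide is more than 41 mm out (stop at 45), the release tab is back at rest, and the old roll lies still on its rollers in the printer (centre less than 52 mm high and within 50 mm of the printer's origin seen from above) (value of joint cover_angle above 1.78 rad and value of joint guide above 0.041 m and value of joint tab below 0.05 rad and horizontal distance between label_roll and printer below 0.05 m and height (world z) of label_roll below 0.052 m and linear speed of label_roll below 0.02 m/s); the robot touches nothing.
It fails at once if the feed button is pressed (value of joint feed above 0.0018 m).
It fails at once if the old roll is lifted or thrown out of its place (height (world z) of label_roll above 0.058 m or distance of label_roll from where it was at the start of the episode above 0.03 m).
It fails at once if another thing on the desk (spare roll, stapler, notes, cup, marker, eraser, calculator) is moved more than 15 mm or lifted (distance of any of spare_roll, stapler, notes, cup, marker, eraser, calculator from where it was at the start of the episode above 0.015 m).
It also fails if it takes over 51 s, if anything falls off the work surface, if the arm or the gripper's body presses on something with over 40 N, if the wrist force passes 120 N, or if a joint passes its speed limit or range.

## Working session

There is one attempt and no reset: what is moved stays moved. The work goes in short steps, Python scripts to look and compute and a tool call to move; the robot and the scene stay as the last step left them, time stands still between calls to the robot, and variables do not carry over. Pictures are saved under pics/ and viewed, at most 10 in all, crops included, and the job is handed in when it is done.

Besides the shell and the picture viewer there is one more tool, called after "Request:" as name(argument=value, ...) on one line, values as JSON. carry_out: Moves the arm, as the interface text tells. Its arguments: {"type":"object","properties":{"deltas":{"type":"string"}},"required":["deltas"]}

```bash
mkdir -p pics; cat > h.py <<'E'
import numpy as np, cv2
from bench import sensors, vision, ctrl
def ray(cam,u,v,z):
    m=vision.camera_model(cam);K=np.array(m["K"]);E=np.array(m["extrinsics"]);R=E[:3,:3];t=E[:3,3]
    c=-R.T@t;d=R.T@np.linalg.inv(K)@np.array([u,v,1.]);return c+d*(z-c[2])/d[2]
def proj(cam,p):
    m=vision.camera_model(cam);K=np.array(m["K"]);E=np.array(m["extrinsics"]);q=K@(E[:3,:3]@np.array(p)+E[:3,3]);return q[:2]/q[2]
def snap(cam,name,crop=None,s=1):
    im=vision.camera(cam)
    if crop: x0,y0,x1,y1=crop; im=im[y0:y1,x0:x1]
    cv2.imwrite(f"pics/{name}.png",cv2.resize(im,None,fx=s,fy=s,interpolation=cv2.INTER_CUBIC))
E
python3 - <<'E'
from h import *
snap("top","t0",s=1.25);snap("scene","s0",s=1.25)
o=sensors.get_obs();print(o["time_s"],o["eef_pos"],o["eef_rot"],o["wrist_force"])
for c in("top","scene"):
    E=np.array(vision.camera_model(c)["extrinsics"]);print(c,-E[:3,:3].T@E[:3,3],E[2,:3])
E
```

```text
0.1 [ 0.15877004 -0.55213584  0.23047933] [-7.83743172e-04  9.90233017e-01  1.39420065e-01  5.17630156e-05] [-0.23640264  0.15027336  0.75531474]
top [ 0.4851803  -0.10559364  1.32644993] [ 0.08051305  0.00211662 -0.99675131]
scene [-0.1314677   0.91741881  0.66017111] [ 0.51475906 -0.74106977 -0.43109013]
```

View pics/t0.png

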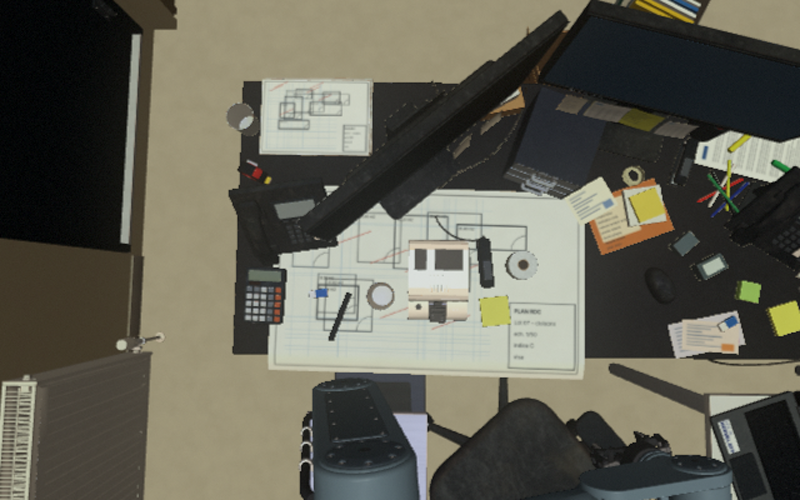

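View pics/s0.png

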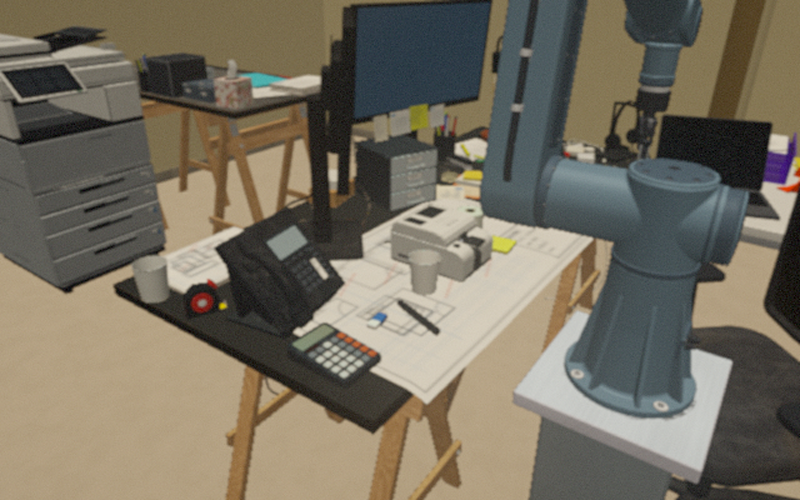

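The top view shows the printer at about (350,225) in camera pixels. Its front faces the robot, the cup is to its left, and the notes, stapler and spare roll are to its right. The monitor hangs behind and to the left. I'll enlarge the printer.

```bash
python3 - <<'E'
from h import *
snap("top","t1",(310,180,410,264),8) 
E
```

```text
(no output)
```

View pics/t1.png

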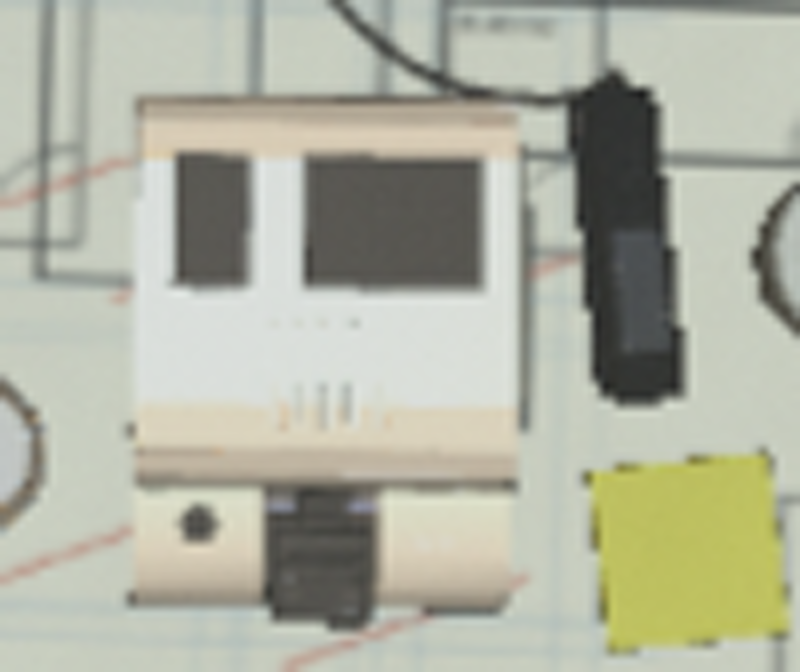

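The crop shows the feed button at crop pixel (198,522), the tab spanning x 266–378 with its front edge at y≈620, and the cover's front edge at y≈485 from x 134 to 517.

```bash
cat > fit.py <<'E'
from h import *
from scipy.optimize import least_squares
P=[(-76,48,83,198,522),(-60,75,84,134,487),(-60,-75,84,517,487),(-115,20,82,270,619),(-115,-20,82,370,626),(-77,-20,83,378,510),(-77,20,83,265,505)]
def w(p,x):
    c,s=np.cos(x[2]),np.sin(x[2]);return [x[0]+(c*p[0]-s*p[1])/1e3,x[1]+(s*p[0]+c*p[1])/1e3,p[2]/1e3]
def px(p): return np.array([310+p[3]/8-.44,180+p[4]/8-.44])
f=lambda x:np.concatenate([proj("top",w(p,x))-px(p) for p in P])
r=least_squares(f,[.5,0,0],loss="soft_l1",f_scale=.5)
X=r.x
E
python3 - <<'E'
from fit import *
print(X,np.degrees(X[2]));print(np.round(r.fun.reshape(-1,2),1) if 0 else np.round(f(X).reshape(-1,2),2))
im=cv2.imread("pics/t1.png")
def box(x0,x1,y0,y1,z,col):
    q=[(proj("top",w(a,X))-[310,180]+.44)*8 for a in[(x0,y0,z),(x1,y0,z),(x1,y1,z),(x0,y1,z)]]
    cv2.polylines(im,[np.int32(q)],True,col,1)
box(-110,94,-75,75,0,(0,0,255));box(-62,88,-75,75,82,(255,0,0));box(-62,94,-75,75,110,(0,200,0));box(-115,-77,-20,20,83,(0,0,255));box(-83.5,-68.5,40.5,55.5,83,(0,0,255))
cv2.imwrite("pics/t2.png",im)
for n,p in dict(tab=(-96,0,83),feed=(-76,48,83),hinge=(88,0,82)).items(): print(n,np.round(w(p,X),4))
E
```

```text
[ 0.50977772 -0.18259883 -0.0072545 ] -0.4156520304407918
[[ 0.25 -0.27]
 [-0.26 -1.18]
 [-0.3  -0.29]
 [-0.02  0.3 ]
 [ 0.26 -0.34]
 [-0.56  1.95]
 [ 0.8   2.34]]
tab [ 0.4138 -0.1819  0.083 ]
feed [ 0.4341 -0.134   0.083 ]
hinge [ 0.5978 -0.1832  0.082 ]
```

View pics/t2.png

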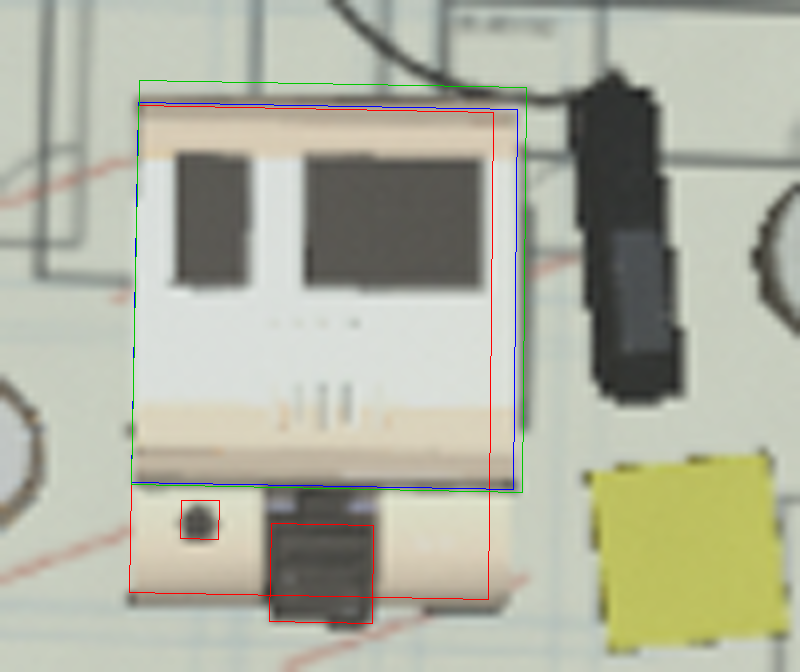

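```bash
cat > d.py <<'E'
from h import *
from scipy.spatial.transform import Rotation as Ro
def go(pts,tilt=.15,yaw=-.01):
    """tool deltas (mm, rad) from the present pose to world points; tool x ahead, body leaning to -x"""
    o=sensors.get_obs();q=np.array(o["eef_rot"]);R=Ro.from_quat(q[[1,2,3,0]]);p=np.array(o["eef_pos"])
    G=Ro.from_euler("z",yaw)*Ro.from_euler("y",-tilt)*Ro.from_euler("x",np.pi)
    print("t",round(o["time_s"],2),"p",np.round(p,4),"F",np.round(o["wrist_force"],1),"open",round(o["opening"],2))
    for t in pts: print(t,np.round(R.inv().apply(np.array(t)-p)*1e3,0),np.round((R.inv()*G).as_rotvec(),3))
E
python3 -c "
from d import *
go([(.25,-.45,.23),(.405,-.182,.18),(.405,-.182,.10),(.405,-.182,.073)])
G=Ro.from_euler('y',-.15)*Ro.from_euler('x',np.pi);print(G.apply([0,0,1]))"
```

```text
t 0.15 p [ 0.1588 -0.5522  0.2306] F [ 0.3 -0.1  0.4] open 1.0
(0.25, -0.45, 0.23) [116. -73.   1.] [-0.023  0.149  0.289]
(0.405, -0.182, 0.18) [ 339. -288.   51.] [-0.023  0.149  0.289]
(0.405, -0.182, 0.1) [ 339. -288.  131.] [-0.023  0.149  0.289]
(0.405, -0.182, 0.073) [ 339. -288.  158.] [-0.023  0.149  0.289]
[ 1.49438132e-01 -1.22464680e-16 -9.88771078e-01]
```

Request:
carry_out(deltas="30 -25 5 -0.002 0.013 0.026 1; 60 -51 9 -0.004 0.027 0.052 1; 95 -81 15 -0.006 0.042 0.08 1; 130 -110 20 -0.009 0.057 0.11 1; 165 -140 25 -0.011 0.072 0.14 1; 200 -170 30 -0.013 0.088 0.17 1; 235 -200 36 -0.016 0.103 0.2 1; 270 -230 41 -0.018 0.118 0.23 1; 305 -259 46 -0.021 0.134 0.26 1; 325 -276 49 -0.022 0.143 0.278 1; 339 -288 51 -0.023 0.149 0.289 1; 339 -288 51 -0.023 0.149 0.289 1")

```text
time_s: 1.65
eef_pos: [0.4051, -0.1811, 0.1799]
eef_rot: [0.001, 0.997, -0.004, 0.075]
wrist_force: [-0.3, -0.2, 0.9]
opening: 0.004
grasp_force: 0.0
```

```bash
python3 -c "
from d import *
go([(.405,-.182,.10),(.405,-.182,.085),(.405,-.182,.079),(.405,-.182,.073)])"
```

```text
t 1.65 p [ 0.4051 -0.1811  0.1799] F [-0.3 -0.2  0.9] open 0.0
(0.405, -0.182, 0.1) [-12.   1.  79.] [0.    0.    0.003]
(0.405, -0.182, 0.085) [-14.   1.  94.] [0.    0.    0.003]
(0.405, -0.182, 0.079) [-15.   1. 100.] [0.    0.    0.003]
(0.405, -0.182, 0.073) [-16.   1. 106.] [0.    0.    0.003]
```

Request:
carry_out(deltas="-3 1 30 0 0 0 1; -6 1 65 0 0 0 1; -10 1 90 0 0 0 1; -10 1 94 0 0 0 1; -11 1 98 0 0 0 1; -11 1 101 0 0 0 1; -11 1 103 0 0 0 1; -12 1 105 0 0 0 1")

```text
time_s: 2.65
eef_pos: [0.4097, -0.1841, 0.0754]
eef_rot: [0.002, 0.997, -0.005, 0.076]
wrist_force: [0.3, -0.6, 2.9]
opening: 0.002
grasp_force: 1.0
```

```bash
python3 -c "
from d import *
snap('scene','s1',(290,140,420,240),6)
go([])"
```

```text
t 2.7 p [ 0.4096 -0.1839  0.0751] F [ 0.1 -0.9  1.7] open -0.0
```

View pics/s1.png

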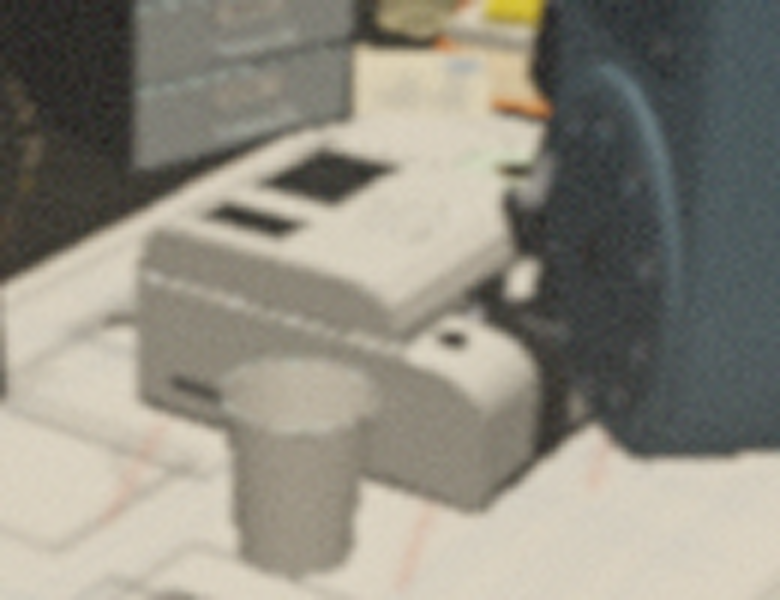

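The cover is still closed: its front edge lies on the deck at crop pixel (400,330). I'll press deeper.

Request:
carry_out(deltas="0 0 2 0 0 0 1; 0 0 4 0 0 0 1; 0 0 6 0 0 0 1; 0 0 6 0 0 0 1")

```text
time_s: 3.2
eef_pos: [0.4102, -0.1842, 0.0715]
eef_rot: [0.001, 0.997, -0.004, 0.075]
wrist_force: [-19.1, 6.0, 41.7]
opening: 0.002
grasp_force: 23.0
```

```bash
python3 -c "
from d import *
snap('scene','s2',(290,140,420,240),6)
go([])"
```

```text
t 3.25 p [ 0.4102 -0.1842  0.0715] F [-19.2   5.9  42.4] open 0.0
```

View pics/s2.png

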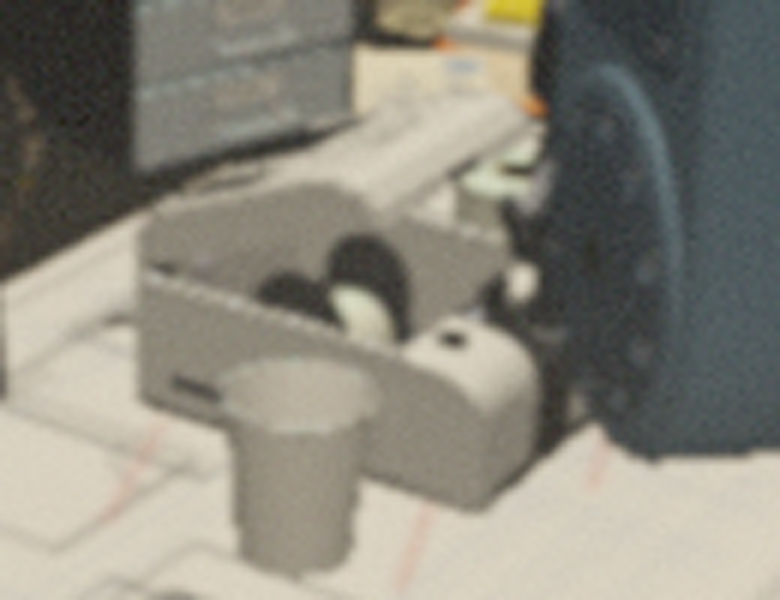

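The cover has sprung ajar, with its front edge raised and the roll and guides visible in the bay. I'll back off and then push from in front.

Request:
carry_out(deltas="0 0 -15 0 0 0 1; -5 0 -40 0 0 0 1; -5 0 -55 0 0 0 1; -5 0 -55 0 0 0 1; -5 0 -55 0 0 0 1; -5 0 -55 0 0 0 1")

```text
time_s: 4.0
eef_pos: [0.3962, -0.1827, 0.1214]
eef_rot: [0.0, 0.997, -0.005, 0.074]
wrist_force: [-1.0, 0.3, -0.2]
opening: -0.001
grasp_force: 0.0
```

```bash
python3 -c "
from d import *
go([(.43,-.184,.125),(.451,-.184,.127),(.475,-.184,.163),(.508,-.184,.193),(.535,-.184,.206),(.564,-.184,.214),(.578,-.184,.216)])"
```

```text
t 4.0 p [ 0.3962 -0.1827  0.1214] F [-1.   0.3 -0.2] open -0.0
(0.43, -0.184, 0.125) [34.  1.  1.] [-0.     0.001  0.   ]
(0.451, -0.184, 0.127) [55.  1.  3.] [-0.     0.001  0.   ]
(0.475, -0.184, 0.163) [ 84.   1. -29.] [-0.     0.001  0.   ]
(0.508, -0.184, 0.193) [121.   0. -54.] [-0.     0.001  0.   ]
(0.535, -0.184, 0.206) [150.  -0. -63.] [-0.     0.001  0.   ]
(0.564, -0.184, 0.214) [180.  -0. -67.] [-0.     0.001  0.   ]
(0.578, -0.184, 0.216) [194.  -0. -67.] [-0.     0.001  0.   ]
```

Request:
carry_out(deltas="20 0 0 0 0 0 1; 40 0 2 0 0 0 1; 55 0 2 0 0 0 1; 70 0 -14 0 0 0 1; 84 0 -29 0 0 0 1; 102 0 -42 0 0 0 1; 121 0 -54 0 0 0 1; 136 0 -59 0 0 0 1; 150 0 -63 0 0 0 1; 165 0 -65 0 0 0 1; 180 0 -67 0 0 0 1; 192 0 -67 0 0 0 1")

```text
time_s: 5.5
eef_pos: [0.5771, -0.1847, 0.2171]
eef_rot: [0.001, 0.997, -0.005, 0.075]
wrist_force: [-0.3, -0.1, 0.2]
opening: -0.002
grasp_force: 0.0
```

```bash
python3 -c "
from d import *
go([(.50,-.184,.225)])"
```

```text
t 5.5 p [ 0.5771 -0.1847  0.2171] F [-0.3 -0.1  0.2] open -0.0
(0.5, -0.184, 0.225) [-75.   0. -19.] [0.001 0.    0.   ]
```

Next I'll draw back so the bay is visible, wait for the cover to settle, and look from the top.

Request:
carry_out(deltas="-40 0 0 0 0 0 1; -80 0 0 0 0 0 1; -120 0 0 0 0 0 1; -160 0 0 0 0 0 1; -200 0 0 0 0 0 1; -240 0 0 0 0 0 1; -260 0 0 0 0 0 1; -260 0 0 0 0 0 1; -260 0 0 0 0 0 1; -260 0 0 0 0 0 1")

```text
time_s: 6.75
eef_pos: [0.3201, -0.1825, 0.1787]
eef_rot: [0.001, 0.997, -0.004, 0.075]
wrist_force: [-0.1, 0.9, -0.3]
opening: -0.0
grasp_force: 0.0
```

```bash
python3 -c "
from d import *
go([]);snap('top','t3',(310,180,410,264),8)"
```

```text
t 6.75 p [ 0.3201 -0.1825  0.1787] F [-0.1  0.9 -0.3] open -0.0
```

View pics/t3.png

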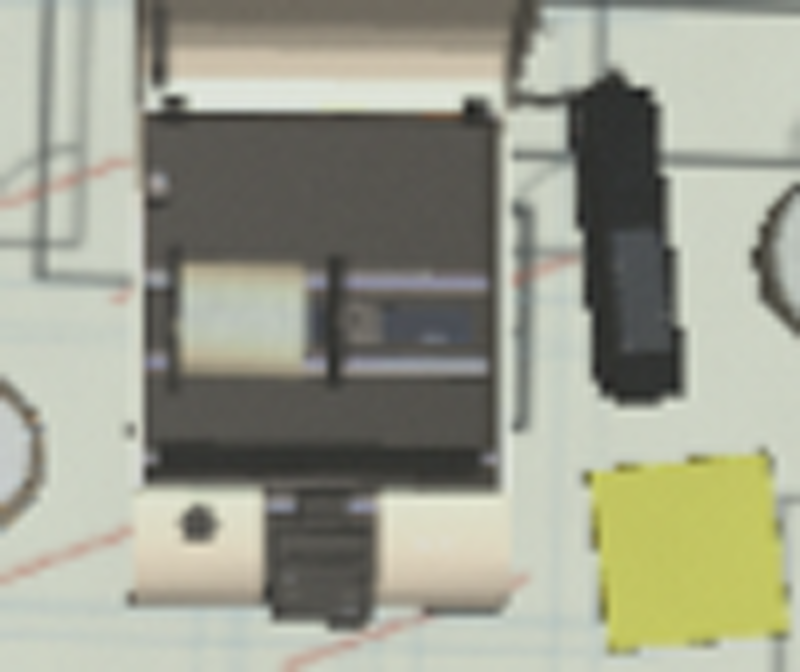

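The cover is fully open. The guide plate is at crop x 328–340, y 255–385, and the roll spans x 180–308. The fixed left plate is at x≈174.

```bash
python3 -c "
from d import *
for u,v,z in[(329,320,.09),(340,320,.09),(334,255,.08),(334,385,.08),(179,320,.09)]: print(ray('top',310+u/8-.44,180+v/8-.44,z))
go([(.5,-.14,.2),(.5,-.14,.1),(.5,-.14,.079)])"
```

```text
[ 0.51273338 -0.18368057  0.09      ]
[ 0.51278165 -0.1879884   0.09      ]
[ 0.53864696 -0.18613485  0.08      ]
[ 0.4873947  -0.18643677  0.08      ]
[ 0.51207516 -0.12493378  0.09      ]
t 6.8 p [ 0.32   -0.1824  0.1786] F [ 0.  -0.4  0.5] open 0.0
(0.5, -0.14, 0.2) [181. -44.   6.] [ 0.001 -0.     0.001]
(0.5, -0.14, 0.1) [166. -44. 105.] [ 0.001 -0.     0.001]
(0.5, -0.14, 0.079) [163. -44. 125.] [ 0.001 -0.     0.001]
```

Request:
carry_out(deltas="40 -6 0 0 0 0 1; 80 -12 0 0 0 0 1; 120 -20 4 0 0 0 1; 155 -26 6 0 0 0 1; 180 -30 8 0 0 0 1; 190 -30 8 0 0 0 1; 188 -30 25 0 0 0 1; 184 -30 50 0 0 0 1; 179 -30 85 0 0 0 1; 177 -30 100 0 0 0 1; 174 -30 115 0 0 0 1; 174 -30 115 0 0 0 1")

```text
time_s: 8.3
eef_pos: [0.5082, -0.1541, 0.0898]
eef_rot: [0.001, 0.997, -0.005, 0.074]
wrist_force: [-0.3, -0.3, -0.1]
opening: 0.003
grasp_force: 0.0
```

```bash
python3 -c "
from d import *
go([(.51,-.154,.08),(.51,-.2,.08)]);snap('top','t4',(310,180,410,264),8)"
```

```text
t 8.3 p [ 0.5082 -0.1541  0.0898] F [-0.3 -0.3 -0.1] open 0.0
(0.51, -0.154, 0.08) [ 0. -0. 10.] [ 0.     0.001 -0.   ]
(0.51, -0.2, 0.08) [ 1. 46. 10.] [ 0.     0.001 -0.   ]
```

View pics/t4.png

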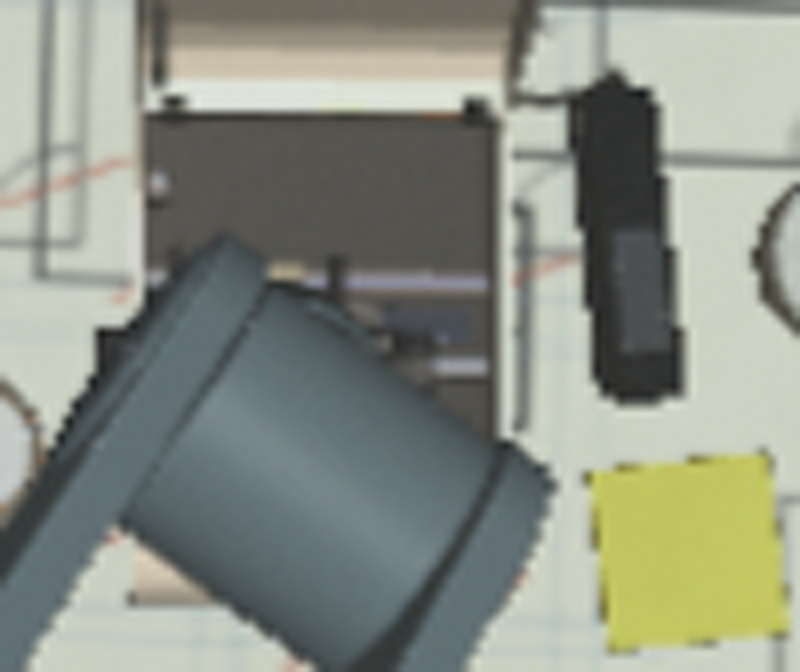

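The cover is still open and the guide plate is unmoved at crop x≈335. I'll go down 10 mm and push to the right.

Request:
carry_out(deltas="0 0 5 0 0 0 1; 0 0 10 0 0 0 1; 0 6 10 0 0 0 1; 0 12 10 0 0 0 1; 0 18 10 0 0 0 1; 0 24 10 0 0 0 1; 0 30 10 0 0 0 1; 0 36 10 0 0 0 1; 0 42 10 0 0 0 1; 0 46 10 0 0 0 1; 0 50 10 0 0 0 1; 0 50 10 0 0 0 1")

```text
time_s: 9.85
eef_pos: [0.5098, -0.2048, 0.0808]
eef_rot: [0.001, 0.997, -0.005, 0.075]
wrist_force: [-0.1, -0.2, 0.2]
opening: 0.004
grasp_force: 0.0
```

Request:
carry_out(deltas="0 3 0 0 0 0 1; 0 6 0 0 0 0 1; 0 9 0 0 0 0 1; 0 12 0 0 0 0 1; 0 12 0 0 0 0 1")

```text
time_s: 10.48
eef_pos: [0.5095, -0.2102, 0.0805]
eef_rot: [-0.005, 0.997, -0.005, 0.074]
wrist_force: [1.7, 24.4, 12.8]
opening: -0.0
grasp_force: 13.0
```

That's the stop, at about 24 N. I'll back off, rise and retreat.

Request:
carry_out(deltas="0 -7 0 0 0 0 1; 0 -20 0 0 0 0 1; 0 -30 0 0 0 0 1; 0 -30 -30 0 0 0 1; 0 -30 -70 0 0 0 1; 0 -30 -110 0 0 0 1; -30 -20 -130 0 0 0 1; -70 -10 -130 0 0 0 1; -110 0 -130 0 0 0 1; -150 0 -130 0 0 0 1; -190 0 -130 0 0 0 1; -190 0 -130 0 0 0 1")

```text
time_s: 11.98
eef_pos: [0.3007, -0.214, 0.1804]
eef_rot: [0.001, 0.997, -0.007, 0.075]
wrist_force: [1.2, -0.0, -0.1]
opening: 0.001
grasp_force: 0.0
```

```bash
python3 -c "
from d import *
go([]);snap('top','t5',(310,180,410,264),8)"
```

```text
t 11.97 p [ 0.3007 -0.214   0.1804] F [ 1.2 -0.  -0.1] open 0.0
```

View pics/t5.png

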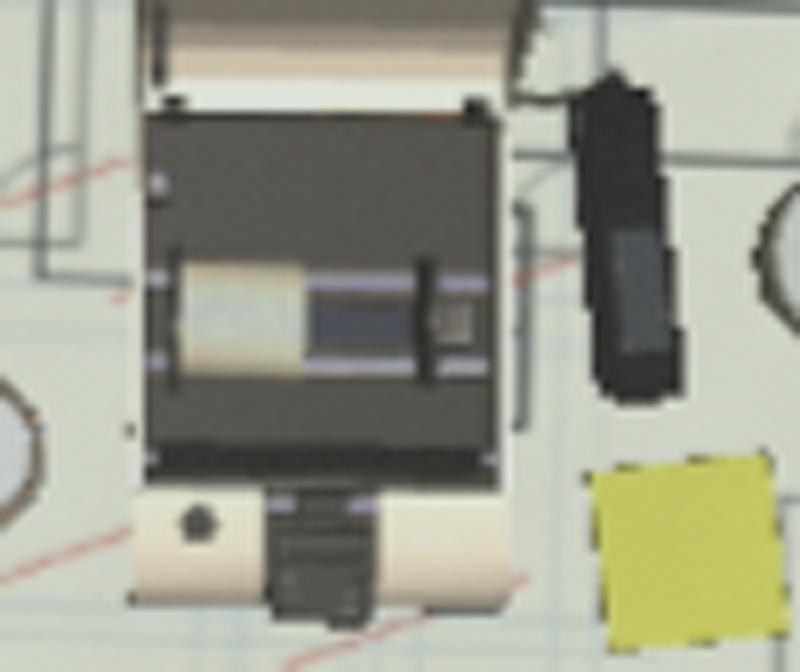

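```bash
python3 -c "
from d import *
from fit import w,X
for u in (418,434,329,340): print(ray('top',310+u/8-.44,180+320/8-.44,.09)[1])
print(w((0,-71,83),X),ray('top',310+497/8-.44,180+320/8-.44,.08)[1],ray('top',310+308/8-.44,180+320/8-.44,.05)[1],ray('top',310+180/8-.44,180+320/8-.44,.05)[1])"
```

```text
-0.21853379219747454
-0.22479928607906582
-0.18368057254176545
-0.18798840330411157
[np.float64(0.5092626519390946), np.float64(-0.2535969571782964), 0.083] -0.25063253325630486 -0.17771653960691328 -0.12596378692306395
```

```bash
python3 -c "
from bench import ctrl
print(ctrl.hand_in())"
```

```text
the job is handed in; nothing more can be done
None
```

I handed the job in at about 12 s: the release tab was pressed and the cover sprang ajar, then I pushed the cover fully open and the guide out until it stopped hard (about 24 N); the roll looks unmoved, the arm is clear, and the hand-in returned no verdict. The images give only about 35 mm of guide travel, so passing the 41 mm mark relies on that hard stop being the end stop.

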